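# Wind the clip fixture to its stop and hold its sprung tweezers at the mark

### The job

Get the clip-fitting fixture ready: wind its handwheel clockwise by the red crank handle until the carriage rests against the red stop block, so that the tweezer tips stand either side of the spindle; do not touch the carriage or the tweezers before that. Then pinch the two blue pads of the sprung tweezers together until the pointer stands at the red line, which is a tip gap of 16 mm, without ever squeezing so far that the tips would pinch the 8 mm spindle. Finish while still holding the pads, steady at that gap and with the carriage still against its stop, and leave the other loose things on the bench where they are.

Things in the scene. Friction and masses are not known exactly. Their poses are not given: they have to be found in the camera images.
- fixture: clip-fitting fixture, fixed to the bench: grey base 360 x 130 x 14 mm; green housing with black handwheel at one end, carriage on rails, red stop block, 8 mm steel spindle (top 91 mm up) at the other. Origin at bench height. x axis: along the base, the way the carriage travels (wheel axis x -130 mm, stop face +45, spindle +100); z up. x points to the robot's left, give or take 20 degrees.
- wheel_axis (a point): centre of the handwheel, on its vertical axis, 88 mm above the bench. Handwheel 107 mm across, its top 84 mm above the bench, hub nut 90 mm.
- crank_grip (a point): red upright crank handle, a freely spinning sleeve 18 mm in diameter, 84 to 130 mm above the bench; point on its axis, 110 mm above the bench, 40 mm from the wheel's axis; goes round with the wheel. The hand may keep its yaw while it leads the handle round a level circle of 40 mm radius. Takes about 2 to 5 N.
- handwheel (a joint): turn of the handwheel, rad, growing clockwise seen from above; moves the carriage 5 mm per rad (31 mm a turn). Starts between 1 and 5, stops dead at 9.0 with the carriage against the stop; stays where it is left.
- carriage: aluminium carriage 70 x 86 mm, top 42 mm above the bench, carrying the heel block of the tweezers (up to 91 mm) and their two steel arms, which reach from the heel along the fixture's x. Origin at bench height under its middle, axes as the fixture's: it lies at 10 mm along the fixture's x when against the stop.
- pad_l: blue pad outside the tweezer arm on the fixture's +y side, 32 long, 5.5 thick, 26 high, 62 to 88 mm above the bench, free below down to 42. Origin at centre, x along arm, z up. Pinch both pads from above across the fixture's y. Outer faces 52 mm apart at rest, 35 at the mark; tip gap = 16 + 1.4 x (that distance - 35) mm. Each arm springs on its own hinge: 2.5 N at a pad at first, 6 N at the mark.
- pad_r: the same blue pad on the other arm, on the fixture's -y side; y axis inwards.
- tip_l (a point): inner face of the tip of the arm with pad_l, 30 mm beyond the pad's centre, 75 mm above the bench. Tip gap = distance tip_l to tip_r: 40 mm at rest, 16 mm at the mark. Between heel and pad this arm carries a small white gauge plate (top 88 mm above the bench) with a red line at the mark.
- tip_r (a point): tip of the arm with pad_r, on its inner face; this arm carries the black pointer that meets the red line at the mark.
- jaw_l (a joint): closing angle of the arm with pad_l in rad: 0 at rest, 0.114 when parallel to the fixture's x; at the mark the two angles add up to 0.228.
- jaw_r (a joint): the same for the other arm.
- bearing_6204: a loose steel ball bearing, 47 mm across, 14 high; a bystander to leave alone.
- gear_a: a loose gear wheel, 66 mm across, 16 high; a bystander to leave alone.
- spark_plug_a: a loose spark plug lying down, 77 mm long; a bystander to leave alone.
- oak_block: a loose oak block, 45 x 120 x 40 high; a bystander to leave alone.
- seal_box: a loose small blue and white carton, 60 x 85 x 28 high; a bystander to leave alone.
- mug: a loose green mug, 96 high; a bystander to leave alone.
- piston: a loose white-sided piston standing on its skirt, 55 x 51 x 51 high; a bystander to leave alone.

How it is judged:
By the outcome, as a careful person would: the job done as asked, in the order asked, and still so for the second after the job is handed in, while the arm keeps its last pose, push and grip.
It also fails if it takes over 64 s, if anything falls off the work surface, if the arm or the gripper's body presses on something with over 40 N, if the wrist force passes 120 N, or if a joint passes its speed limit or range.

### The arm

A 7-joint arm with a two-finger parallel gripper is mounted at the origin on a cart in front of the work surface, level with it; the furniture and walls round the work are solid. World frame = base frame: x ahead of the robot, y to its left, z up, the work surface at z = 0. Lengths are in m, angles in rad, forces in N, time in s.
With the tool pointing down it reaches from about 0.425 to 1.025 m from the base axis. Payload 9.4 kg.
Tool frame: the origin (TCP) lies between the finger pads; the fingertips stand 8 mm ahead of it and the grasp point (between the pads) lies 11 mm behind it; z points along the fingers, y is the line along which they close (so a half turn about z gives the same grasp; the last joint's range is limited). The gripper opens to 93 mm and grips with 3 to 60 N. Pads are 15 mm wide; open, the fingers measure 128 mm over their backs; the gripper's body (75 mm by 188 mm) begins 65 mm behind the grasp point.
Start: joints at [-1.191, 0.599, -0.003, 1.599, 0.002, 0.943, -0.08], TCP at [0.32, 0.651, 0.227] pointing down, gripper open.
Joint ranges: [-2.57, 2.57], [-0.35, 1.97], [-1.29, 1.29], [0.11, 2.56], [-1.05, 4.19], [0.11, 1.86], [-2.63, 2.63]. Speed limits (rad/s): [2.22, 2.22, 3.01, 3.01, 3.14, 3.14, 3.14].

### API

Orientations are given as a rotation vector (axis times angle).
In Python, from workcell import arm gives the robot as it stands.
- The arm moves only by the tool send_rows, never from a script. Its argument "rows" is a list of rows, each a list of 7 numbers: the opening, from 0 (shut) to 1 (fully open), then the shift along the tool's x, y, z as a fraction of full scale, then the turn, a rotation vector about the tool's x, y, z as a fraction of full scale. In form: [[hand, x, y, z, wx, wy, wz], ...]. A call has 1 to 12 rows; each row is the pose to reach, as a shift and turn from the pose commanded when the call began, along the tool's axes at that moment, turning the shorter way round; what a row does not reach only later rows make up. Full scale, the value 1, is 0.15 m for a shift and pi rad for a turn. A row lasts 1/10 s, in which the tool goes at most 50 mm and 8.59 degrees, less where a joint would pass 70% of its speed; a pose out of reach is approached as far as the arm can. A call with a number of a shift or a turn outside -1 to 1 is refused whole. A call with a gripper value outside its range is refused whole. The fingers move at their own pace and stop on an object; "grip_force" is the grip in N (left out, the last holds). Time passes only in rows, so rows that repeat a pose let the fingers close. It gives the time, the measured TCP pose, the force, the opening and the grip force at its end, in the units of the state.
- arm.get_obs(): the state, without advancing time (a new reading comes with each control period).
- arm.capture(name): name is "scene" or "top" or "wrist"; returns a dict with "image" (384x512x3 uint8, red, green, blue), "fx", "fy", "cx", "cy" (pixels), "position" and "rotation" of the camera in the world. Camera axes: x right, y down, z forward; pixel columns grow to the right and rows downward; lengths in m; the calibration is good to about 2 mm. A picture is of the moment at which its call begins. There is no depth.
- arm.finish_job(): hands the job in; it is judged then, once.
The state is a dict: "clock": time; "qpos": joint angles; "dq": joint speeds; "joint_torque": joint torques, N m; "position": TCP position; "orientation": TCP orientation; "wrist_force": force on the tool from outside, world axes, zero at the start; "moment": the same for the moment, N m; "grip_width": finger opening in m; "gripper_force": force on a finger pad.
Only numpy, scipy, OpenCV 4.12 (cv2) and the standard library are available. Lean on these libraries where they do the work, as an engineer would, in place of code of your own. Each camera call takes 0.05 s, during which the arm holds its last target. There are 200 camera calls.

## Working session

There is one attempt and no reset: what is moved stays moved. The work goes in short steps, Python scripts to look and compute and a tool call to move; the robot and the scene stay as the last step left them, time stands still between calls to the robot, and variables do not carry over. Pictures are saved under pics/ and viewed, at most 10 in all, crops included, and the job is handed in when it is done.

Besides the shell and the picture viewer there is one more tool, called after ">>>" in YAML: its name, and indented under it one key for each argument. send_rows: Moves the arm, as the interface text tells. Its arguments: {"type":"object","properties":{"rows":{"type":"array"},"grip_force":{"type":"number"}},"required":["rows"]}

```bash
mkdir -p pics; ls; python3 - <<'E'
from workcell import arm
import cv2,numpy as np,pickle
o=arm.get_obs();print({k:np.round(v,4).tolist() for k,v in o.items()})
for n in ["scene","top"]:
    c=arm.capture(n);pickle.dump(c,open(f"{n}0.pkl","wb"))
    cv2.imwrite(f"pics/{n}0.png",cv2.resize(c["image"][:,:,::-1],(800,600),interpolation=cv2.INTER_CUBIC))
    print(n,c["fx"],c["cx"],c["cy"],np.round(c["position"],3),np.round(c["rotation"],3).tolist())
E
```

```text
pics
{'clock': 0.0, 'qpos': [-1.1907, 0.6001, -0.0025, 1.6002, 0.0018, 0.9429, -0.0798], 'dq': [0.0002, -0.0007, -0.0009, -0.0013, -0.0017, -0.0012, -0.0003], 'joint_torque': [-0.0007, -76.5037, 1.4971, -25.2354, -0.0524, 0.0166, 0.0001], 'position': [0.3196, 0.6502, 0.2258], 'orientation': [-0.7113, -3.0598, 0.0025], 'wrist_force': [0.5226, 0.6537, 0.2279], 'moment': [0.0167, -0.0329, 0.0122], 'gripper_force': 0.0, 'grip_width': 0.0928}
scene 354.8658700453131 256.73179134448134 194.19511515196686 [-0.302 -0.627  0.796] [-1.945, 0.979, -0.573]
top 497.2349138199132 253.48731513795585 188.8255398370618 [0.496 0.031 1.628] [-2.191, 2.188, -0.061]
```

View pics/scene0.png

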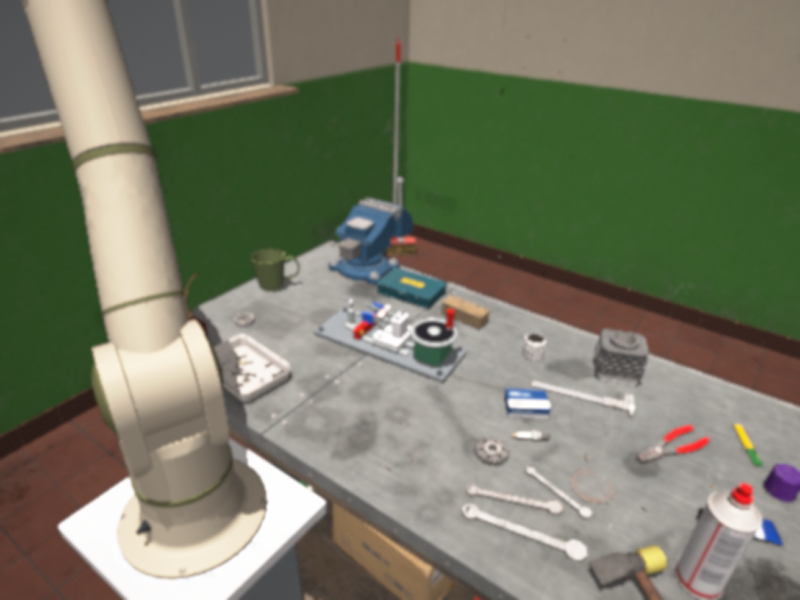

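View pics/top0.png

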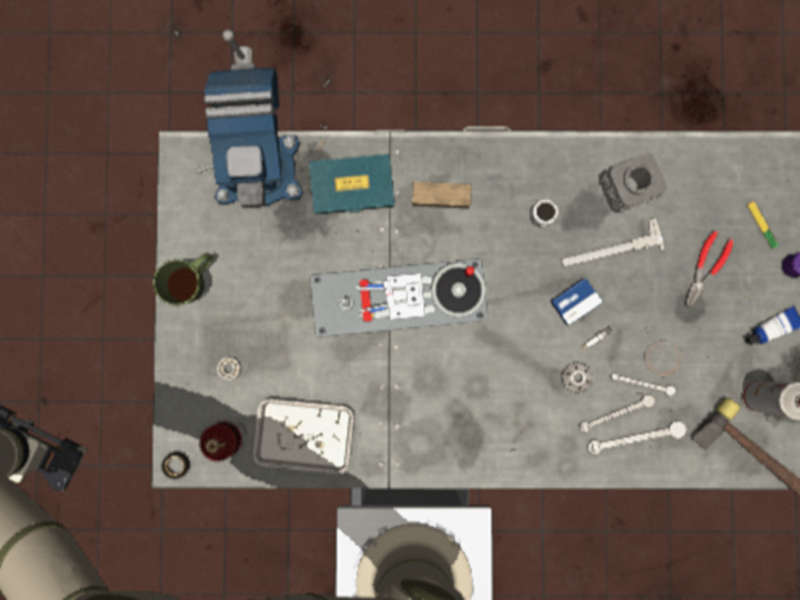

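The top picture shows the fixture with its wheel hub at about (458,290), the red handle at (470,271), the stop at (366,301) and the spindle at (346,302). I'll enlarge that part.

```bash
python3 - <<'E'
import cv2,pickle
c=pickle.load(open("top0.pkl","rb"))
cv2.imwrite("pics/crop0.png",cv2.resize(c["image"][160:222,192:320,::-1],None,fx=6,fy=6,interpolation=cv2.INTER_CUBIC))
E
```

```text
(no output)
```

View pics/crop0.png

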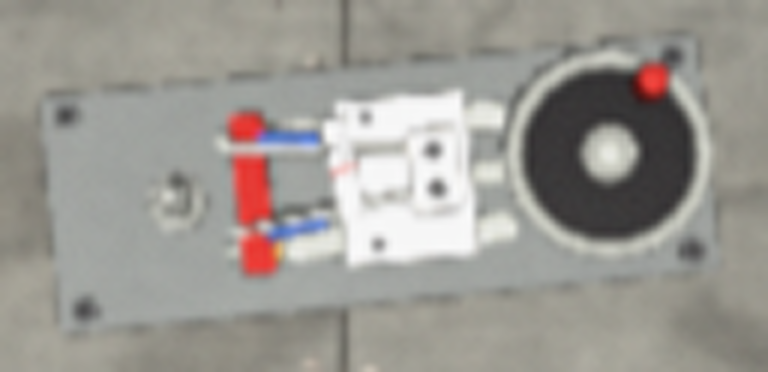

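The crop shows the hub at (609,153), handle top at (653,80), spindle near (180,193), and base plate corners at (43,97), (697,40), (718,268) and (63,330). The stop face is at about x=268.

```bash
cat > h.py <<'E'
import numpy as np,pickle
from scipy.spatial.transform import Rotation as R
def rot(c):
    r=np.array(c["rotation"],float); return R.from_matrix(r) if r.ndim==2 else R.from_rotvec(r)
def ray(c,u,v,z):
    d=rot(c).apply([(u-c["cx"])/c["fx"],(v-c["cy"])/c["fy"],1]);p=np.array(c["position"],float)
    return p+d*(z-p[2])/d[2]
def proj(c,P):
    q=rot(c).inv().apply(np.array(P)-c["position"]); return [c["cx"]+c["fx"]*q[0]/q[2],c["cy"]+c["fy"]*q[1]/q[2]]
E
python3 - <<'E'
from h import *
c=pickle.load(open("top0.pkl","rb"))
f=lambda u,v,z:ray(c,192+(u+.5)/6-.5,160+(v+.5)/6-.5,z)
hub=f(609,153,.09);hd=f(653,80,.13);sp=f(180,193,.091)
cs=[f(*p,.014) for p in [(43,97),(697,40),(718,268),(63,330)]]
ctr=np.mean(cs,0);ax=(cs[0]+cs[3]-cs[1]-cs[2])/2
print("hub",hub,"handle",hd,np.linalg.norm((hd-hub)[:2]),"sp",sp,"ctr",ctr)
print("edge yaw",np.degrees(np.arctan2(ax[1],ax[0])),np.linalg.norm(ax))
d=sp-hub;print("hub-sp yaw",np.degrees(np.arctan2(d[1],d[0])),np.linalg.norm(d))
yaw=np.arctan2(ax[1],ax[0]);X=np.array([np.cos(yaw),np.sin(yaw),0])
print("wheel from ctr",ctr-.13*X, "sp from ctr",ctr+.1*X)
print("carriage edges",[(f(u,v,.042)-ctr)@X for u,v in [(343,185),(468,172)]])
print("handle angle",np.degrees(np.arctan2(*(hd-hub)[1::-1]))-np.degrees(yaw))
print(R.from_rotvec([-0.7113,-3.0598,.0025]).as_matrix().round(3))
E
```

```text
hub [ 0.59910329 -0.08592161  0.09      ] handle [ 0.63330599 -0.10516511  0.13      ] 0.03924457194306016 sp [0.57806091 0.13551407 0.091     ] ctr [0.58748075 0.03226075 0.014     ]
edge yaw 95.27911452339036 0.3560773685762262
hub-sp yaw 95.428348431016 0.22243547859047585
wheel from ctr [ 0.59944174 -0.09718783  0.014     ] sp from ctr [0.57827999 0.13183658 0.014     ]
carriage edges [np.float64(0.019955151025977415), np.float64(-0.046955475142354354)]
handle angle -124.64256903330427
[[-0.897  0.441 -0.001]
 [ 0.441  0.897 -0.002]
 [-0.    -0.002 -1.   ]]
```

>>> send_rows:
  rows:
    - [1, -0.96, -0.9, -0.1, 0, 0, 0.08]
    - [1, -0.96, -0.9, -0.3, 0, 0, 0.325]
    - [1, -0.96, -0.9, -0.4, 0, 0, 0.325]
    - [1, -0.96, -0.9, -0.4, 0, 0, 0.325]
    - [1, -0.96, -0.9, -0.4, 0, 0, 0.325]
    - [1, -0.96, -0.9, -0.4, 0, 0, 0.325]
    - [1, -0.96, -0.9, -0.4, 0, 0, 0.325]
    - [1, -0.96, -0.9, -0.4, 0, 0, 0.325]

```text
clock: 0.9
position: [0.3893, 0.4659, 0.2865]
orientation: [2.118, 2.32, -0.001]
wrist_force: [-0.4, 0.4, -0.4]
grip_width: 0.0928
gripper_force: 0.0
```

>>> send_rows:
  rows:
    - [1, -0.3, 0.1, 0, 0, 0, 0]
    - [1, -0.6, 0.3, 0, 0, 0, 0]
    - [1, -0.9, 0.5, 0, 0, 0, 0]
    - [1, -1, 0.6, 0, 0, 0, 0]

```text
clock: 1.3
position: [0.4949, 0.3211, 0.2868]
orientation: [2.114, 2.322, -0.001]
wrist_force: [-0.2, 0.3, -0.2]
grip_width: 0.093
gripper_force: 0.0
```

>>> send_rows:
  rows:
    - [1, -0.3, 0.1, 0, 0, 0, 0]
    - [1, -0.6, 0.3, 0, 0, 0, 0]
    - [1, -0.9, 0.5, 0, 0, 0, 0]
    - [1, -1, 0.5, 0, 0, 0, 0]

```text
clock: 1.7
position: [0.5845, 0.1783, 0.2865]
orientation: [2.114, 2.32, -0.0]
wrist_force: [-0.1, 0.9, -0.1]
grip_width: 0.093
gripper_force: 0.0
```

>>> send_rows:
  rows:
    - [1, -0.3, 0, 0, 0, 0, 0]
    - [1, -0.6, 0, 0, 0, 0, 0]
    - [1, -0.9, 0, 0, 0, 0, 0]
    - [1, -1, 0, 0, 0, 0, 0]
    - [1, -1, 0, 0, 0, 0, 0]
    - [1, -1, 0, 0, 0, 0, 0]

```text
clock: 2.3
position: [0.5955, 0.0345, 0.2864]
orientation: [-2.112, -2.324, -0.0]
wrist_force: [0.7, 0.4, 0.9]
grip_width: 0.0932
gripper_force: 0.0
```

```bash
python3 - <<'E'
from workcell import arm
import cv2,numpy as np,pickle
o=arm.get_obs();print(o["clock"],np.round(o["position"],4),np.round(o["orientation"],4),np.round(o["qpos"],3))
c=arm.capture("wrist");pickle.dump(c,open("wrist1.pkl","wb"))
cv2.imwrite("pics/wrist1.png",cv2.resize(c["image"][:,:,::-1],(800,600),interpolation=cv2.INTER_CUBIC))
print(c["fx"],c["position"],c["rotation"])
E
```

```text
2.3 [0.5955 0.0345 0.2864] [-2.1124e+00 -2.3243e+00 -3.0000e-04] [-0.402  0.395  0.352  1.851 -0.168  0.925  0.122]
314.7407080455231 [0.58941234 0.11615174 0.44629316] [2.83972533 0.13678697 0.01962027]
```

View pics/wrist1.png

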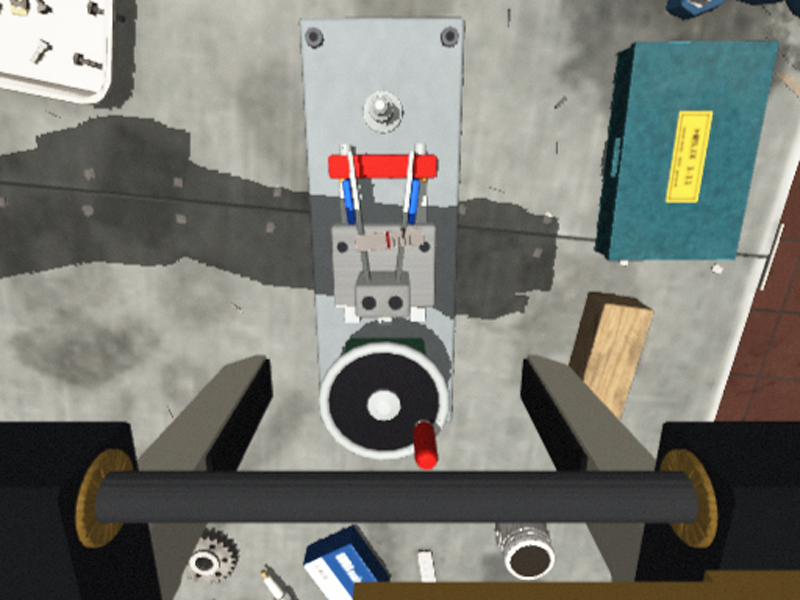

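The wrist picture shows the hub at (384,404), handle top at (426,458), spindle top at (380,103), carriage top edges at rows 226 and 305, and tweezer arms reaching to the pads at (348,200) and (413,203).

```bash
python3 - <<'E'
from h import *
c=pickle.load(open("wrist1.pkl","rb"))
f=lambda u,v,z:ray(c,(u+.5)/1.5625-.5,(v+.5)/1.5625-.5,z)
hub=f(384,404,.09);hd=f(426,458,.13);sp=f(380,103,.091)
d=sp-hub;yaw=np.arctan2(d[1],d[0]);X=np.array([np.cos(yaw),np.sin(yaw),0]);Y=np.array([-X[1],X[0],0])
O=hub+.13*X
print("hub",hub,"hd",hd,np.linalg.norm((hd-hub)[:2]),"sp",sp,np.degrees(yaw),np.linalg.norm(d))
print("O",O)
L=lambda P:np.round([(P-O)@X,(P-O)@Y],4)
print("corners",[L(f(u,v,.014)) for u,v in [(302,20),(464,18)]])
print("carr front",L(f(333,226,.042)),L(f(435,226,.042)),"rear",L(f(334,305,.042)),L(f(434,306,.042)))
print("heel",L(f(357,288,.091)),L(f(411,288,.091)),L(f(357,316,.091)))
print("handle",L(hd),"tips",L(f(348,150,.08)),L(f(419,150,.08)))
E
```

```text
hub [ 0.59867522 -0.08436994  0.09      ] hd [ 0.63294247 -0.10396099  0.13      ] 0.03947218235193662 sp [0.57575882 0.14251746 0.091     ] 95.76750935586195 0.22804397530795387
O [0.58561125 0.04497198 0.09      ]
corners [array([0.165 , 0.0626]), array([ 0.1658, -0.0643])]
carr front [0.0075 0.0415] [ 0.0072 -0.0424] rear [-0.0609  0.0436] [-0.0621 -0.0429]
heel [-0.0316  0.0191] [-0.0318 -0.0215] [-0.0539  0.0197]
handle [-0.1529 -0.0321] tips [0.0677 0.0236] [ 0.0675 -0.027 ]
```

>>> send_rows:
  rows:
    - [1, -0.3, 0.05, 0, 0, 0, 0]
    - [1, -0.6, 0.1, 0.1, 0, 0, 0]
    - [1, -0.85, 0.163, 0.3, 0, 0, 0]
    - [1, -0.947, 0.163, 0.5, 0, 0, 0]
    - [1, -0.947, 0.163, 0.6, 0, 0, 0]
    - [1, -0.947, 0.163, 0.6, 0, 0, 0]
    - [1, -0.947, 0.163, 0.6, 0, 0, 0]

```text
clock: 3.05
position: [0.6336, -0.1033, 0.1971]
orientation: [-2.112, -2.325, -0.001]
wrist_force: [0.3, -0.7, 0.8]
grip_width: 0.0929
gripper_force: 0.0
```

>>> send_rows:
  rows:
    - [1, -0.008, 0, 0.2, 0, 0, 0]
    - [1, -0.008, 0, 0.4, 0, 0, 0]
    - [1, -0.008, 0, 0.55, 0, 0, 0]
    - [1, -0.008, 0, 0.605, 0, 0, 0]
    - [0.1, -0.008, 0, 0.605, 0, 0, 0]
    - [0.1, -0.008, 0, 0.605, 0, 0, 0]
    - [0.1, -0.008, 0, 0.605, 0, 0, 0]
    - [0.1, -0.008, 0, 0.605, 0, 0, 0]
    - [0.1, -0.008, 0, 0.605, 0, 0, 0]
    - [0.1, -0.008, 0, 0.605, 0, 0, 0]
  grip_force: 25

```text
clock: 4.05
position: [0.6333, -0.1071, 0.1063]
orientation: [2.116, 2.322, 0.001]
wrist_force: [0.8, 0.2, -0.1]
grip_width: 0.0496
gripper_force: 0.0
```

```bash
cat > circ.py <<'E'
import numpy as np,sys
# usage: a0 a1 n: world angles deg of handle from hub, table of shifts (fraction) from angle a0
a0,a1,n=float(sys.argv[1]),float(sys.argv[2]),int(sys.argv[3]);t=np.radians(95.5)
X=np.array([np.cos(t),np.sin(t)]);Y=np.array([np.sin(t),-np.cos(t)])
p=lambda a:.04*np.array([np.cos(np.radians(a)),np.sin(np.radians(a))])
for a in np.linspace(a0,a1,n+1)[1:]:
    d=p(a)-p(a0);print(f"{a:.0f}: {d@X/.15:.3f} {d@Y/.15:.3f}")
E
python3 circ.py -30 -390 24
```

```text
-45: -0.051 -0.047
-60: -0.088 -0.107
-75: -0.108 -0.173
-90: -0.111 -0.243
-105: -0.095 -0.310
-120: -0.062 -0.372
-135: -0.015 -0.423
-150: 0.044 -0.460
-165: 0.111 -0.480
-180: 0.180 -0.483
-195: 0.248 -0.467
-210: 0.310 -0.434
-225: 0.361 -0.387
-240: 0.398 -0.328
-255: 0.418 -0.261
-270: 0.420 -0.192
-285: 0.405 -0.124
-300: 0.372 -0.062
-315: 0.324 -0.011
-330: 0.265 0.026
-345: 0.199 0.046
-360: 0.129 0.048
-375: 0.061 0.033
-390: -0.000 -0.000
```

>>> send_rows:
  rows:
    - [0.1, 0.016, 0, 0, 0, 0, 0]
    - [0.1, 0.016, 0, 0, 0, 0, 0]
    - [0.1, 0.016, 0, 0, 0, 0, 0]
    - [0.1, 0.016, 0, 0, 0, 0, 0]
    - [0.1, 0.016, 0, 0, 0, 0, 0]
    - [0.1, 0.016, 0, 0, 0, 0, 0]
    - [0.1, 0.016, 0, 0, 0, 0, 0]
    - [0.1, 0.016, 0, 0, 0, 0, 0]

```text
clock: 4.85
position: [0.6324, -0.1046, 0.1058]
orientation: [-2.115, -2.321, 0.001]
wrist_force: [-3.9, 0.5, 3.2]
grip_width: 0.0172
gripper_force: 25.0
```

```bash
for a in 30 150 270; do python3 circ.py -$a -$((a+120)) 12; echo; done
```

```text
-40: -0.035 -0.030
-50: -0.065 -0.066
-60: -0.088 -0.107
-70: -0.103 -0.150
-80: -0.111 -0.196
-90: -0.111 -0.243
-100: -0.102 -0.288
-110: -0.086 -0.332
-120: -0.062 -0.372
-130: -0.032 -0.407
-140: 0.004 -0.437
-150: 0.044 -0.460

-160: 0.044 -0.016
-170: 0.090 -0.023
-180: 0.136 -0.023
-190: 0.182 -0.014
-200: 0.225 0.002
-210: 0.265 0.026
-220: 0.301 0.056
-230: 0.330 0.092
-240: 0.353 0.132
-250: 0.369 0.176
-260: 0.376 0.222
-270: 0.376 0.268

-280: -0.008 0.046
-290: -0.025 0.089
-300: -0.048 0.129
-310: -0.079 0.165
-320: -0.114 0.194
-330: -0.155 0.217
-340: -0.199 0.233
-350: -0.245 0.240
-360: -0.291 0.240
-370: -0.337 0.231
-380: -0.380 0.215
-390: -0.420 0.192
```

>>> send_rows:
  rows:
    - [0.1, -0.035, -0.03, 0, 0, 0, 0]
    - [0.1, -0.065, -0.066, 0, 0, 0, 0]
    - [0.1, -0.088, -0.107, 0, 0, 0, 0]
    - [0.1, -0.103, -0.15, 0, 0, 0, 0]
    - [0.1, -0.111, -0.196, 0, 0, 0, 0]
    - [0.1, -0.111, -0.243, 0, 0, 0, 0]
    - [0.1, -0.102, -0.288, 0, 0, 0, 0]
    - [0.1, -0.086, -0.332, 0, 0, 0, 0]
    - [0.1, -0.062, -0.372, 0, 0, 0, 0]
    - [0.1, -0.032, -0.407, 0, 0, 0, 0]
    - [0.1, 0.004, -0.437, 0, 0, 0, 0]
    - [0.1, 0.044, -0.46, 0, 0, 0, 0]

```text
clock: 6.05
position: [0.5618, -0.1056, 0.1059]
orientation: [-2.117, -2.32, 0.003]
wrist_force: [-0.8, -4.4, -3.1]
grip_width: 0.0172
gripper_force: 25.0
```

>>> send_rows:
  rows:
    - [0.1, 0.044, -0.016, 0, 0, 0, 0]
    - [0.1, 0.09, -0.023, 0, 0, 0, 0]
    - [0.1, 0.136, -0.023, 0, 0, 0, 0]
    - [0.1, 0.182, -0.014, 0, 0, 0, 0]
    - [0.1, 0.225, 0.002, 0, 0, 0, 0]
    - [0.1, 0.265, 0.026, 0, 0, 0, 0]
    - [0.1, 0.301, 0.056, 0, 0, 0, 0]
    - [0.1, 0.33, 0.092, 0, 0, 0, 0]
    - [0.1, 0.353, 0.132, 0, 0, 0, 0]
    - [0.1, 0.369, 0.176, 0, 0, 0, 0]
    - [0.1, 0.376, 0.222, 0, 0, 0, 0]
    - [0.1, 0.376, 0.268, 0, 0, 0, 0]

```text
clock: 7.25
position: [0.5989, -0.046, 0.1058]
orientation: [2.116, 2.32, -0.002]
wrist_force: [-3.7, -9.6, -2.5]
grip_width: 0.0171
gripper_force: 25.0
```

>>> send_rows:
  rows:
    - [0.1, -0.008, 0.046, 0, 0, 0, 0]
    - [0.1, -0.025, 0.089, 0, 0, 0, 0]
    - [0.1, -0.048, 0.129, 0, 0, 0, 0]
    - [0.1, -0.079, 0.165, 0, 0, 0, 0]
    - [0.1, -0.114, 0.194, 0, 0, 0, 0]
    - [0.1, -0.155, 0.217, 0, 0, 0, 0]
    - [0.1, -0.199, 0.233, 0, 0, 0, 0]
    - [0.1, -0.245, 0.24, 0, 0, 0, 0]
    - [0.1, -0.291, 0.24, 0, 0, 0, 0]
    - [0.1, -0.337, 0.231, 0, 0, 0, 0]

```text
clock: 8.25
position: [0.6367, -0.0901, 0.1058]
orientation: [-2.112, -2.32, 0.0]
wrist_force: [-5.6, 2.5, 2.9]
grip_width: 0.0175
gripper_force: 25.0
```

```bash
python3 circ.py -370 -430 6; echo; python3 circ.py -430 -478 12;  cat > look.py <<'E'
from workcell import arm
import cv2,numpy as np,pickle,sys
n,u0,u1,v0,v1,s=sys.argv[1],*map(int,sys.argv[2:7])
o=arm.get_obs();print(o["clock"],np.round(o["position"],4),np.round(o["orientation"],4),o["wrist_force"],o["grip_width"])
c=arm.capture(n.rstrip("0123456789"));pickle.dump(c,open(n+".pkl","wb"))
cv2.imwrite(f"pics/{n}.png",cv2.resize(c["image"][v0:v1,u0:u1,::-1],None,fx=s,fy=s,interpolation=cv2.INTER_CUBIC))
E
```

```text
-380: -0.044 -0.016
-390: -0.084 -0.040
-400: -0.119 -0.070
-410: -0.149 -0.106
-420: -0.171 -0.146
-430: -0.187 -0.190

-434: -0.004 -0.018
-438: -0.007 -0.037
-442: -0.008 -0.055
-446: -0.008 -0.074
-450: -0.007 -0.092
-454: -0.005 -0.111
-458: -0.001 -0.129
-462: 0.004 -0.147
-466: 0.010 -0.165
-470: 0.017 -0.182
-474: 0.026 -0.198
-478: 0.036 -0.214
```

>>> send_rows:
  rows:
    - [0.1, -0.044, -0.016, 0, 0, 0, 0]
    - [0.1, -0.084, -0.04, 0, 0, 0, 0]
    - [0.1, -0.119, -0.07, 0, 0, 0, 0]
    - [0.1, -0.149, -0.106, 0, 0, 0, 0]
    - [0.1, -0.171, -0.146, 0, 0, 0, 0]
    - [0.1, -0.187, -0.19, 0, 0, 0, 0]

```text
clock: 8.85
position: [0.6159, -0.1214, 0.1063]
orientation: [2.111, 2.319, 0.009]
wrist_force: [25.3, 11.0, -23.2]
grip_width: 0.0172
gripper_force: 24.9
```

```bash
python3 look.py wrist2 0 512 0 384 1; python3 look.py top2 192 320 150 222 6
```

```text
8.85 [ 0.6159 -0.1214  0.1063] [2.1108 2.3186 0.0089] [ 25.29995403  10.96239854 -23.20993768] 0.01723073477380873
8.9 [ 0.6162 -0.1212  0.1062] [2.1098 2.3183 0.0102] [ 15.09610772   4.61516909 -15.95942054] 0.01759772601693698
```

View pics/wrist2.png

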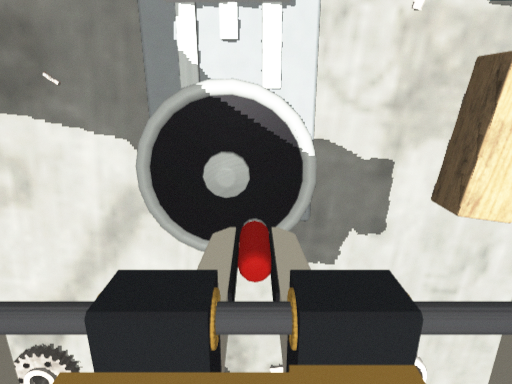

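The handle is still held, at (255,250), and the force has risen to 25 N, so it is probably at the stop. I'll press a little further to confirm.

>>> send_rows:
  rows:
    - [0.1, -0.002, -0.01, 0, 0, 0, 0]
    - [0.1, -0.002, -0.01, 0, 0, 0, 0]
    - [0.1, -0.002, -0.01, 0, 0, 0, 0]

```text
clock: 9.25
position: [0.6161, -0.1213, 0.1062]
orientation: [2.108, 2.319, 0.01]
wrist_force: [17.5, 6.0, -17.6]
grip_width: 0.0175
gripper_force: 25.0
```

>>> send_rows:
  rows:
    - [0.6, 0, 0.01, 0, 0, 0, 0]
    - [0.6, 0, 0.01, 0, 0, 0, 0]
    - [0.6, 0, 0.01, 0, 0, 0, 0]
    - [0.6, 0, 0.01, 0, 0, 0, 0]
    - [0.6, 0, 0.01, 0, 0, 0, 0]
    - [0.6, 0, 0.01, -0.1, 0, 0, 0]
    - [0.6, 0, 0.01, -0.3, 0, 0, 0]
    - [0.6, 0, 0.01, -0.6, 0, 0, 0]
    - [0.6, 0, 0.01, -0.9, 0, 0, 0]
    - [0.6, 0, 0.01, -0.9, 0, 0, 0]

```text
clock: 10.25
position: [0.6145, -0.1239, 0.248]
orientation: [2.111, 2.315, 0.009]
wrist_force: [1.1, -0.5, -0.3]
grip_width: 0.0557
gripper_force: 0.0
```

>>> send_rows:
  rows:
    - [0.6, 0.3, -0.05, 0, 0, 0, 0]
    - [0.6, 0.6, -0.05, 0, 0, 0, 0]
    - [0.6, 0.9, -0.07, 0, 0, 0, 0]
    - [0.6, 1, -0.07, 0, 0, 0, 0]
    - [0.6, 1, -0.07, 0, 0, 0, 0]
    - [0.6, 1, -0.07, 0, 0, 0, 0]

```text
clock: 10.85
position: [0.5876, 0.0245, 0.2412]
orientation: [2.116, 2.321, -0.0]
wrist_force: [0.7, -0.7, -0.0]
grip_width: 0.0557
gripper_force: 0.0
```

```bash
python3 look.py wrist3 96 416 40 280 2.5
```

```text
Traceback (most recent call last):
  File "look.py", line 3, in <module>
    n,u0,u1,v0,v1,s=sys.argv[1],*map(int,sys.argv[2:7])
                    ^^^^^^^^^^^^^^^^^^^^^^^^^^^^^^^^^^^
ValueError: invalid literal for int() with base 10: '2.5'
```

```bash
sed -i 's/map(int,sys.argv\[2:7\])/map(int,sys.argv[2:7])/' look.py; python3 look.py wrist3 128 384 20 212 3
```

```text
10.85 [0.5876 0.0245 0.2412] [ 2.1158e+00  2.3211e+00 -5.0000e-04] [ 0.67946258 -0.69838516 -0.00815252] 0.055686071192114904
```

View pics/wrist3.png

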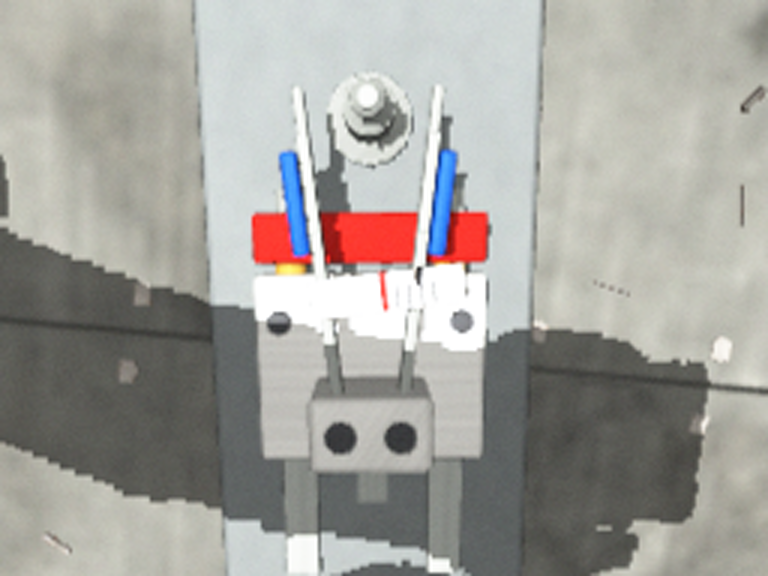

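The carriage now stands at the red stop, with its front edge at row 275. The pads run (288,152)-(302,255) and (450,152)-(440,255), the spindle top is at (368,96), and the tips are on either side of it.

```bash
python3 - <<'E'
from h import *
c=pickle.load(open("wrist3.pkl","rb"))
f=lambda u,v,z:ray(c,128+(u+.5)/3-.5,20+(v+.5)/3-.5,z)
t=np.radians(95.6);X=np.array([np.cos(t),np.sin(t),0]);Y=np.array([-X[1],X[0],0]);O=np.array([.5987,-.0846,0])+.13*X
L=lambda P:np.round([(P-O)@X,(P-O)@Y],4)
print("O",O)
for n,p in dict(carFL=(255,278,.042),carFR=(486,276,.042),carRL=(263,459,.042),carRR=(482,457,.042),heelL=(309,398,.091),heelR=(434,396,.091),sp=(368,94,.091),
 Ltop=(280,153,.088),Lbot=(291,256,.088),Rtop=(457,152,.088),Rbot=(446,255,.088),tipL=(300,88,.079),tipR=(435,88,.079)).items():
  P=f(*p);print(n,P.round(4),L(P))
E
```

```text
O [0.58601422 0.04477956 0.        ]
carFL [0.5388 0.0814 0.042 ] [0.041  0.0435]
carFR [0.6237 0.09   0.042 ] [ 0.0414 -0.0419]
carRL [0.5457 0.0128 0.042 ] [-0.0279  0.0433]
carRR [0.6309 0.0216 0.042 ] [-0.0274 -0.0424]
heelL [0.5646 0.0478 0.091 ] [0.0051 0.0211]
heelR [0.6057 0.0523 0.091 ] [ 0.0056 -0.0204]
sp [0.5756 0.142  0.091 ] [0.0978 0.0008]
Ltop [0.5499 0.123  0.088 ] [0.0814 0.0283]
Lbot [0.5554 0.0925 0.088 ] [0.0505 0.0259]
Rtop [0.6046 0.1284 0.088 ] [ 0.0814 -0.0267]
Rbot [0.6047 0.0974 0.088 ] [ 0.0506 -0.0238]
tipL [0.554  0.1431 0.079 ] [0.101  0.0222]
tipR [0.5962 0.1471 0.079 ] [ 0.1008 -0.0201]
```

>>> send_rows:
  rows:
    - [0.8, 0.2, -0.006, 0, 0, 0, 0]
    - [0.8, 0.4, -0.006, 0, 0, 0, -0.002]
    - [0.8, 0.55, -0.006, 0.15, 0, 0, -0.002]
    - [0.8, 0.58, -0.006, 0.3, 0, 0, -0.002]
    - [0.8, 0.58, -0.006, 0.4, 0, 0, -0.002]
    - [0.8, 0.58, -0.006, 0.4, 0, 0, -0.002]
    - [0.8, 0.58, -0.006, 0.4, 0, 0, -0.002]
    - [0.8, 0.58, -0.006, 0.4, 0, 0, -0.002]

```text
clock: 11.7
position: [0.5794, 0.1111, 0.1818]
orientation: [2.11, 2.326, 0.002]
wrist_force: [-0.1, 0.8, -0.3]
grip_width: 0.0744
gripper_force: 0.0
```

>>> send_rows:
  rows:
    - [0.8, 0, -0.004, 0.2, 0, 0, 0]
    - [0.8, 0, -0.004, 0.4, 0, 0, 0]
    - [0.8, 0, -0.004, 0.5, 0, 0, 0]
    - [0.8, 0, -0.004, 0.6, 0, 0, 0]
    - [0.8, 0, -0.004, 0.66, 0, 0, 0]
    - [0.8, 0, -0.004, 0.72, 0, 0, 0]
    - [0.8, 0, -0.004, 0.77, 0, 0, 0]
    - [0.8, 0, -0.004, 0.77, 0, 0, 0]
    - [0.8, 0, -0.004, 0.77, 0, 0, 0]

```text
clock: 12.6
position: [0.5781, 0.1122, 0.0657]
orientation: [2.108, 2.329, 0.0]
wrist_force: [-0.2, -0.3, 0.6]
grip_width: 0.0746
gripper_force: 0.0
```

>>> send_rows:
  rows:
    - [0.62, 0, 0, 0, 0, 0, 0]
    - [0.62, 0, 0, 0, 0, 0, 0]
    - [0.62, 0, 0, 0, 0, 0, 0]
    - [0.5, 0, 0, 0, 0, 0, 0]
    - [0.5, 0, 0, 0, 0, 0, 0]
    - [0.5, 0, 0, 0, 0, 0, 0]
    - [0.42, 0, 0, 0, 0, 0, 0]
    - [0.42, 0, 0, 0, 0, 0, 0]
    - [0.42, 0, 0, 0, 0, 0, 0]
    - [0.42, 0, 0, 0, 0, 0, 0]
  grip_force: 15

```text
clock: 13.6
position: [0.578, 0.1133, 0.0655]
orientation: [-2.107, -2.329, -0.001]
wrist_force: [-1.0, 5.4, 1.9]
grip_width: 0.0393
gripper_force: 5.0
```

```bash
python3 look.py wrist4 156 356 60 210 4
```

```text
13.6 [0.578  0.1133 0.0655] [-2.1069e+00 -2.3295e+00 -1.3000e-03] [-0.97891572  5.4217092   1.86114445] 0.039336374540005735
```

View pics/wrist4.png

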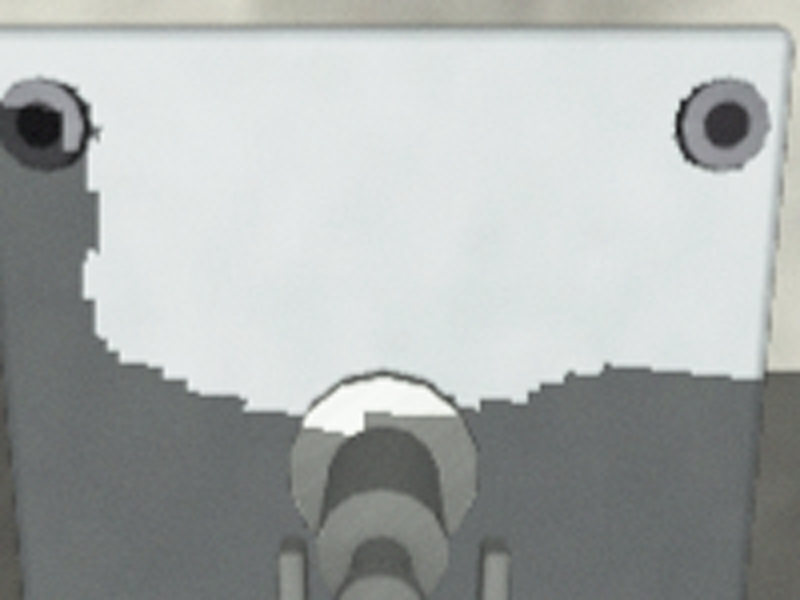

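The picture shows the spindle at (380,590) in the crop with the tips either side at (290,545) and (495,545). The pads lie below this crop.

>>> send_rows:
  rows:
    - [0.385, 0.01, 0, 0, 0, 0, 0]
    - [0.385, 0.01, 0, 0, 0, 0, 0]
    - [0.385, 0.01, 0, 0, 0, 0, 0]
    - [0.385, 0.01, 0, 0, 0, 0, 0]

```text
clock: 14.05
position: [0.5778, 0.1135, 0.0655]
orientation: [2.109, 2.329, 0.0]
wrist_force: [-1.2, 1.9, 2.7]
grip_width: 0.0358
gripper_force: 5.9
```

```bash
python3 look.py wrist5 156 356 180 330 4
```

```text
14.05 [0.5778 0.1135 0.0655] [2.1086e+00 2.3286e+00 1.0000e-04] [-1.20551562  1.9376801   2.67706293] 0.03575264745488824
```

View pics/wrist5.png

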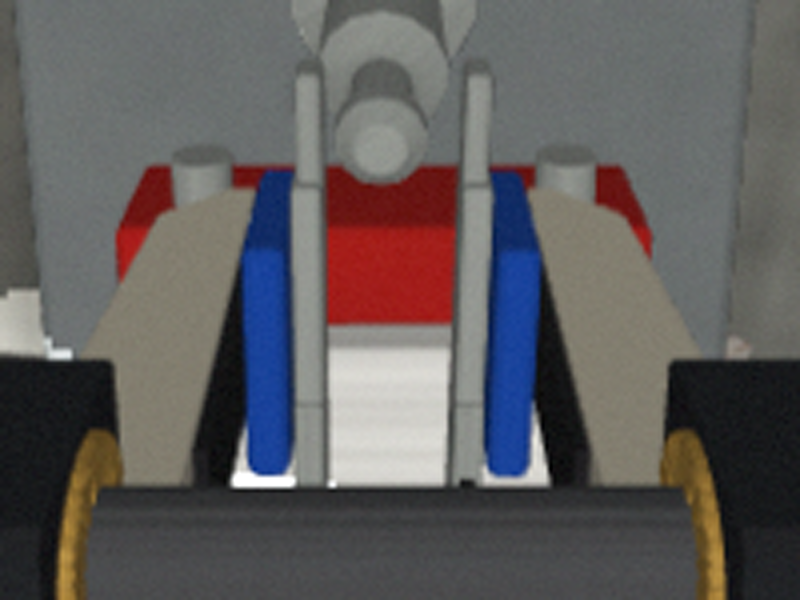

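The arms are now almost parallel. At row 250 the pad outer faces are at columns 245 and 539, and the inner tip faces near row 70 are at columns 322 and 466. I'll check these widths.

```bash
python3 - <<'E'
from h import *
c=pickle.load(open("wrist5.pkl","rb"))
f=lambda u,v,z:ray(c,156+(u+.5)/4-.5,180+(v+.5)/4-.5,z)
w=lambda a,b,z:round(1000*np.linalg.norm(f(*a,z)-f(*b,z)),2)
print("pad front",w((244,250),(539,250),.088),"pad rear",w((249,465),(531,465),.088))
for z in(.082,.088):print("arm gap tip",w((323,68),(465,68),z),"arm gap front of pad",w((327,190),(458,190),z),"rear",w((328,400),(453,400),z), "spindle",w((335,143),(428,143),.091))
E
```

```text
pad front 35.49 pad rear 35.92
arm gap tip 17.03 arm gap front of pad 16.2 rear 16.33 spindle 10.65
arm gap tip 16.31 arm gap front of pad 15.52 rear 15.64 spindle 10.65
```

>>> send_rows:
  rows:
    - [0.376, 0.005, 0, 0, 0, 0, 0]
    - [0.376, 0.005, 0, 0, 0, 0, 0]
    - [0.376, 0.005, 0, 0, 0, 0, 0]
    - [0.376, 0.005, 0, 0, 0, 0, 0]
    - [0.376, 0.005, 0, 0, 0, 0, 0]
    - [0.376, 0.005, 0, 0, 0, 0, 0]

```text
clock: 14.7
position: [0.5778, 0.1137, 0.0654]
orientation: [2.109, 2.328, -0.001]
wrist_force: [-1.5, -5.2, 4.0]
grip_width: 0.0351
gripper_force: 5.8
```

```bash
python3 look.py wrist6 156 356 180 330 4; python3 look.py scene6 200 300 170 245 8
```

```text
14.7 [0.5778 0.1137 0.0654] [ 2.1089e+00  2.3278e+00 -6.0000e-04] [-1.49126988 -5.24628475  3.96189788] 0.03512287128449053
14.75 [0.5778 0.1138 0.0654] [ 2.1089e+00  2.3279e+00 -7.0000e-04] [-1.58962284 -5.08278628  4.20421868] 0.035084975003073456
```

View pics/wrist6.png

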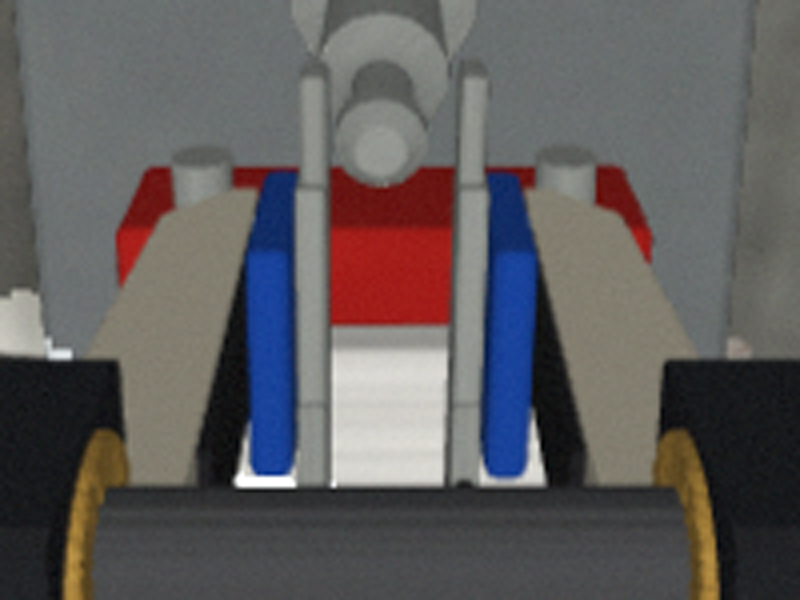

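View pics/scene6.png

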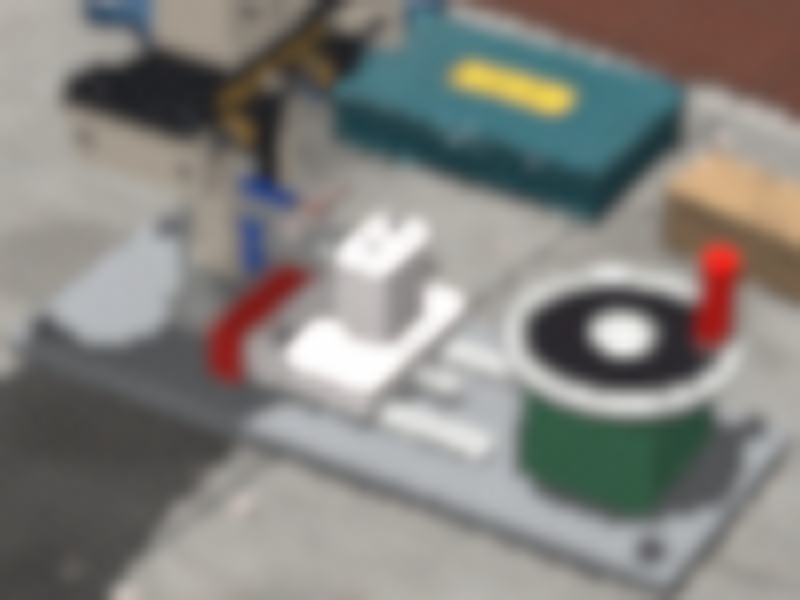

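The wrist picture shows the inner tip faces at about columns 327 and 460, which is roughly 16 mm, with the spindle clear between them. The scene picture shows the carriage against the stop and the crank where I left it. I'll let it settle, then hand in.

>>> send_rows:
  rows:
    - [0.376, 0, 0, 0, 0, 0, 0]
    - [0.376, 0, 0, 0, 0, 0, 0]
    - [0.376, 0, 0, 0, 0, 0, 0]
    - [0.376, 0, 0, 0, 0, 0, 0]
    - [0.376, 0, 0, 0, 0, 0, 0]
    - [0.376, 0, 0, 0, 0, 0, 0]

```text
clock: 15.4
position: [0.5778, 0.1138, 0.0654]
orientation: [2.109, 2.328, -0.001]
wrist_force: [-0.7, -5.7, 4.7]
grip_width: 0.0356
gripper_force: 5.8
```

```bash
python3 - <<'E'
from h import *
for n in("wrist5","wrist6"):
    c=pickle.load(open(n+".pkl","rb"));im=c["image"].astype(int)
    for v in(246,255,270):   # blue pad outer columns on three rows
        r=im[v];b=np.where((r[:,2]>90)&(r[:,2]-r[:,0]>60))[0]
        d=b[(b>200)&(b<310)];print(n,v,d.min(),d.max())
E
```

```text
wrist5 246 217 290
wrist5 255 217 290
wrist5 270 218 289
wrist6 246 218 289
wrist6 255 218 289
wrist6 270 218 288
```

```bash
python3 - <<'E'
from workcell import arm
import numpy as np
w=[];f=[]
for i in range(12):
    arm.capture("wrist");o=arm.get_obs();w.append(o["grip_width"]);f.append(o["wrist_force"])
print(np.round(np.array(w)*1e3,2),np.mean(w),np.mean(f,0))
E
```

```text
[35.41 35.23 34.95 35.3  34.91 35.37 35.19 35.12 34.88 35.23 35.18 34.87] 0.035136597245929 [-1.13812087 -5.09019724  4.41546995]
```

```bash
python3 -c "
from workcell import arm
print(arm.finish_job())"
```

```text
the job is handed in; nothing more can be done
None
```

The job is handed in: the handwheel is wound until it stopped dead with the carriage at the red stop, and the pads are held steady 35.1 mm apart, a tip gap of about 16.2 mm. That gap comes from the finger width and the camera, because the gripper hid the pointer and red line.

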